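# Hand in the batch sample and hang its tally clip

### The arm

A 7-joint arm with a two-finger parallel gripper is mounted at the origin on the work surface. World frame = base frame: x ahead of the robot, y to its left, z up, the work surface at z = 0. Lengths are in m, angles in rad, forces in N, time in s.
With the tool pointing down it reaches from about 0.4 to 0.875 m from the base axis. Payload 19.3 kg.
Tool frame: the origin (TCP) lies at the very end of the fingers, on their centre line; the grasp point (between the pads) lies 19 mm behind it (ctrl.grasp_offset is the x of the grasp point in the tool frame, in m); x points along the fingers, z is the direction in which the jaws open and shut, and the axes are right-handed (so a half turn about x gives the same grasp; the last joint's range is limited). The gripper opens to 85 mm and grips with 20 to 120 N. Pads are 22 mm wide; open, the fingers measure 114 mm over their backs; the gripper's body (76 mm by 85 mm) begins 54 mm behind the grasp point. The pads swing forward as they close: fully open they stand 13 mm farther back than shut.
Start: joints at [-1.255, 0.521, -0.036, 1.599, 0.021, 1.021, -0.113], TCP at [0.235, 0.579, 0.193] pointing down, gripper open.
Joint ranges: [-2.91, 2.91], [-0.3, 2.13], [-1.5, 1.42], [0.17, 2.43], [-1.26, 4.41], [0.16, 1.93], [-2.52, 2.52]. Speed limits (rad/s): [1.89, 1.89, 2.39, 2.39, 3.01, 3.01, 3.01].

### API

Orientations are given as a rotation vector (axis times angle).
In Python, from rig import ctrl gives the robot as it stands. The module is installed in compiled form; this text tells all that it offers.
- The arm moves only by the shell command python3 -m creep 'ROWS' [FORCE]. ROWS is JSON, one flat list of numbers, 7 for each row, row after row: the turn, a rotation vector about the tool's x, y, z in degrees, then the shift along the tool's x, y, z in cm, then the finger opening in cm, from 0 to 8.54. A call has 1 to 12 rows; each row is the pose to reach, as a shift and turn from the pose commanded when the call began, along the tool's axes at that moment; what a row does not reach only later rows make up. A row lasts 1/8 s, in which the tool goes at most 62.5 mm and 10.7 degrees, less where a joint would pass 70% of its speed; a pose out of reach is approached as far as the arm can. A call with a gripper value outside its range is refused whole. The fingers move at their own pace and stop on an object; FORCE is the grip in N (left out, the last holds). Time passes only in rows, so rows that repeat a pose let the fingers close. It gives the time, the measured TCP pose, the force and the opening at its end, in the units of the state.
- ctrl.get_state(): the state, without advancing time (a new reading comes with each control period).
- ctrl.capture(name): name is "side" or "top" or "wrist"; returns (picture, depth): 384x512x3 uint8, red, green, blue; 384x512 float32, m along the optical axis (not along the pixel's ray), 0 where there is no reading.
- ctrl.camera_params(name): a dict with "K" (3x3 intrinsics, pixels), "position" and "orientation" of the camera in the world; the wrist camera has in their place "hand_eye" (4x4, takes a point from camera to tool coordinates, whose origin is the TCP and whose axes are the tool frame's). Camera axes: x right, y down, z forward; pixel columns grow to the right and rows downward; lengths in m; the calibration is good to about 2 mm. The wrist camera is an equidistant fisheye: a pixel r from the principal point sees the ray r / f radians off the axis. A picture is of the moment at which its call begins: read the wrist's pose just before it. camera_params takes no time and is no camera call.
- ctrl.hand_in(): hands the job in, once; it reports no verdict.
Trained networks look in the newest picture that a camera, given by its name, has taken for a name from the list of things; names that differ only in an ending like _2 or _b are one class to them, and where a whole thing is asked for, a point or a joint stands for the part that bears it (a point fixed in the world has none). Each returns a list of dicts, best first, with "score" (0 to 1); they miss things now and then, are a little off and sometimes report something else, mostly with a low value. They report only what shows in the picture. A call takes as long as a camera call. They do not tell look-alikes from the thing itself.
- ctrl.silhouettes(camera, target): "pixels" (384x512 bool, what is visible of it) and "box" ([left, top, right, bottom] in pixels, round what is visible of it).
The state is a dict: "time_s": time; "qpos": joint angles; "joint_velocities": joint speeds; "joint_efforts": joint torques, N m; "eef_pos": TCP position; "ee_rot": TCP orientation; "wrist_force": force on the tool from outside, world axes, zero at the start; "moment": the same for the moment, N m; "opening": finger opening in m.
Only numpy, scipy, OpenCV 4.12 (cv2) and the standard library are available. Lean on these libraries where they do the work, as an engineer would, in place of code of your own. Each camera call takes 0.05 s, during which the arm holds its last target. There are 200 camera calls.

### The job

Post the clear sample pack of nuts into the grey sample box: push it in through the sprung flap above the ledge until it has dropped inside and the flap has swung shut behind it. Then log it by hanging the open C-shaped tally clip on the rod at the side of the box: slip its gap down over the rod and let go, so that it hangs there with its tab upwards. Leave the two jars of nuts where they stand.

Things in the scene. Friction and masses are not known exactly. Their poses are not given: they have to be found in the camera images.
- dropbox: Fixed sample box of grey sheet metal with a clear roof, 200 (x) x 180 (y) x 184 mm high. Origin: centre of its underside, on the table; z up, x points from its front (slot) wall into the box, y along that wall; its yaw varies. Walls 5 mm; the front wall's outer face is at x = -100 mm. Inside it is hollow down to a floor at z = 5 mm: what is pushed in over the sill drops in.
- mouth (a point): Middle of the slot's sill, on the front wall's outer face, 120 mm above the table; axes as the box (x into it). Slot 76 mm wide, 48 mm high. The wall over it goes up to 180 mm, the roof to 184 mm above the table, so fingers pointing down can push only up to the front wall; a pack whose tail is pushed to within 10 mm of that wall falls in by itself.
- ledge (a point): Centre of the top of the steel ledge in front of the slot, level with the sill (120 mm above the table); axes as the box. 105 mm deep (x, from the front wall outwards), 120 mm wide (y), open on three sides. The pack can be laid here in line with the slot.
- flap (a joint): Angle of the steel flap that closes the slot, 73 mm wide, 46 mm long, hinged along the slot's upper edge just behind the front wall. 0 = shut (hanging straight down), grows to 1.5 rad as it swings inwards. A light spring shuts it; pushing it open takes less than 1 N at its lower edge.
- pack_mid (a point): Centre of the sample pack, a clear rigid plastic box of nuts with a white rim, 100 long (its x) x 56 wide (its y) x 26 mm high (z), 0.14 to 0.28 kg. It lies flat on the table, to the left or the right of the ledge, its centre 13 mm above the table.
- clip_eye (a point): Centre of the eye of the tally clip: an open C of steel, 20 mm thick along its y (the eye's axis), outer radius 28, eye radius 17 mm, gap at the bottom 19 mm wide at its narrowest, flaring downwards; black tab on top; 80 g. It stands on two feet, 23 mm below this point, on the other side from the pack; z up; topples if bumped. Hung on the rod, this point rests 12 mm below the rod's axis.
- clip_tab (a point): Grip point in the clip's tab, 48 mm straight above the eye's centre (71 mm above the table as it stands); axes as the clip. The tab is 22 mm along the clip's x, 14 mm along its y, and reaches from the top of the C, 20 mm below this point, to 17 mm above it.
- rod_mid (a point): Middle of the tally rod, a level steel rod of 10 mm diameter sticking out of the box's -y side wall, 130 mm above the table; axes as the box (y along the rod). Free length 90 mm: from the wall 45 mm on the +y side to a disc of 36 mm diameter 45 mm on the -y side, which closes its end, so that the clip goes on only sideways through its gap.
- jar_a_mid (a point): Middle of a jar of nuts with a white lid, 80 mm diameter, 120 mm high, standing on the table. Bystander.
- jar_b_mid (a point): Middle of a shorter jar of nuts with a white lid, 80 mm diameter, 100 mm high, standing on the table. Bystander.
Not all that is in view belongs to the job. Leave any blue or orange look-alike of the part that bears clip_eye alone.

How it is judged:
By the outcome, as a careful person would: the job done as asked, in the order asked, and still so for the second after the job is handed in, with the robot touching nothing.
It also fails if it takes over 72 s, if anything falls off the work surface, if the arm or the gripper's body presses on something with over 40 N, if the wrist force passes 120 N, or if a joint passes its speed limit or range.

## Working session

There is one attempt and no reset: what is moved stays moved. The work goes in short steps, Python scripts to look and compute and a shell command to move; the robot and the scene stay as the last step left them, time stands still between calls to the robot, and variables do not carry over. Pictures are saved under pics/ and viewed, about 8 in all and at most 12, crops included, and the job is handed in when it is done.

```bash
mkdir -p pics; cat > h.py <<'E'
import numpy as np, cv2
from scipy.spatial.transform import Rotation as R
from rig import ctrl
def cam(name):
    p=ctrl.camera_params(name); return p
def rot(o):
    o=np.array(o,float)
    if o.shape==(3,3): return o
    return R.from_rotvec(o).as_matrix() if o.size==3 else R.from_quat(o).as_matrix()
def pts(name,depth,mask,st=None):
    "world points of masked pixels"
    p=cam(name); K=np.array(p['K']); v,u=np.nonzero(mask&(depth>0)); d=depth[v,u]
    x=(u-K[0,2])/K[0,0]; y=(v-K[1,2])/K[1,1]
    if name=='wrist':
        r=np.hypot(x,y)+1e-9; s=np.tan(r)/r
        c=np.c_[x*s*d,y*s*d,d]; H=np.array(p['hand_eye']); t=c@H[:3,:3].T+H[:3,3]
        return t@rot(st['ee_rot']).T+np.array(st['eef_pos'])
    return np.c_[x*d,y*d,d]@rot(p['orientation']).T+np.array(p['position'])
def toolmove(st,target):
    "shift in tool axes (cm) from measured pose to a TCP target"
    return (rot(st['ee_rot']).T@(np.array(target)-np.array(st['eef_pos'])))*100
E
python3 - <<'E'
from h import *
s=ctrl.get_state(); print(s)
print(rot(s['ee_rot']).round(3))
for n in('side','top','wrist'): print(n,ctrl.camera_params(n))
ims=[]
for n in('top','side'):
    im,d=ctrl.capture(n); np.save(n+'_d.npy',d); cv2.imwrite(n+'.png',im[...,::-1]); cv2.imwrite(f'pics/{n}1.png',im[...,::-1])
    for t in('dropbox','flap','pack_mid','clip_eye','jar_a_mid','ledge','rod_mid'):
        try: r=ctrl.silhouettes(n,t)
        except Exception as e: print(t,e); continue
        for k in r:
            P=pts(n,d,k['pixels']); 
            print(n,t,round(k['score'],2),k['box'],k['pixels'].sum(),np.median(P,0).round(3) if len(P) else '', np.percentile(P,[2,98],axis=0).round(3).tolist() if len(P) else '')
E
```

```text
{'time_s': 0.0, 'qpos': array([-1.25520566,  0.522016  , -0.03633548,  1.59999435,  0.02120003,
        1.02112707, -0.11279055]), 'joint_velocities': array([-4.91994922e-04, -1.42003856e-03, -2.11044663e-05, -2.51510241e-05,
       -3.04931466e-04,  7.18598255e-05, -8.05268158e-04]), 'joint_efforts': array([-2.29561272e-03, -9.27076650e+01,  1.97853372e+00, -3.69932449e+01,
        1.77479710e-02,  8.02509516e-03,  2.41154936e-05]), 'eef_pos': array([0.23507015, 0.57869109, 0.19222933]), 'ee_rot': array([-0.92120951,  1.3683041 ,  0.9200352 ]), 'wrist_force': array([5.89048265e-02, 4.60102713e-01, 9.41299114e-05]), 'moment': array([-0.01735903, -0.01089378, -0.04120605]), 'opening': 0.08593105932198755}
[[-0.    -0.927  0.376]
 [-0.001  0.376  0.927]
 [-1.    -0.    -0.001]]
side {'K': array([[497.18895458,   0.        , 259.16364092],
       [  0.        , 497.18895458, 194.22220009],
       [  0.        ,   0.        ,   1.        ]]), 'position': array([-0.15345686, -1.0948514 ,  1.07720235]), 'orientation': array([-2.14287365,  0.64130229, -0.30004009])}
top {'K': array([[478.21
[... 2848 characters left out ...]
 327.6, 308.9] 252 [ 0.47  -0.417  0.043] [[0.456, -0.435, 0.002], [0.485, -0.381, 0.088]]
side clip_eye 0.66 [306.2, 250.0, 322.8, 280.1] 276 [ 0.521 -0.327  0.043] [[0.501, -0.348, 0.004], [0.543, -0.301, 0.088]]
side clip_eye 0.6 [281.1, 264.6, 302.3, 290.9] 303 [ 0.427 -0.326  0.042] [[0.403, -0.342, 0.001], [0.451, -0.304, 0.087]]
side jar_a_mid 0.58 [225.9, 130.1, 246.0, 165.1] 719 [0.638 0.319 0.075] [[0.612, 0.303, -0.003], [0.69, 0.427, 0.12]]
side ledge 0.83 [233.8, 130.4, 326.8, 215.8] 5311 [ 0.642 -0.01   0.133] [[0.502, -0.073, 0.002], [0.798, 0.137, 0.185]]
side rod_mid 0.67 [233.8, 132.7, 323.5, 215.8] 5209 [ 0.642 -0.011  0.134] [[0.502, -0.078, 0.007], [0.795, 0.132, 0.185]]
```

```bash
python3 - <<'E'
import cv2,numpy as np
t=cv2.imread('top.png'); s=cv2.imread('side.png')
a=cv2.resize(t[90:260,110:400],(800,469),interpolation=cv2.INTER_CUBIC)
cv2.imwrite('pics/t2.png',a)
b=cv2.resize(s[225:335,225:365],(760,597),interpolation=cv2.INTER_CUBIC); cv2.imwrite('pics/s2.png',b)
E
```

```text
(no output)
```

View pics/t2.png

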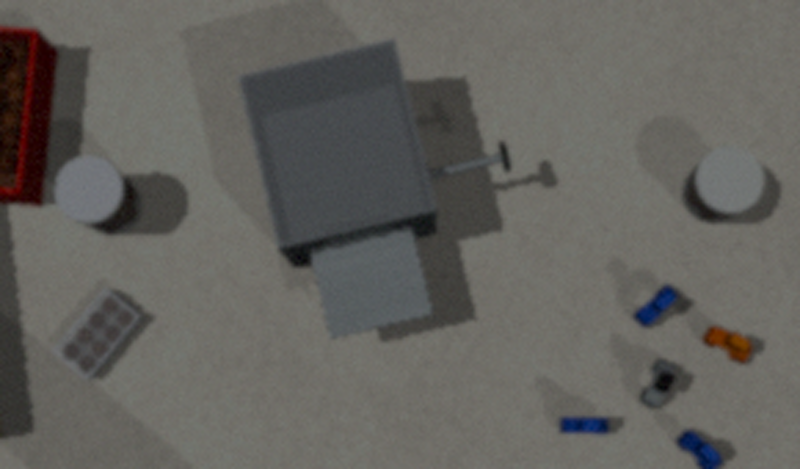

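View pics/s2.png

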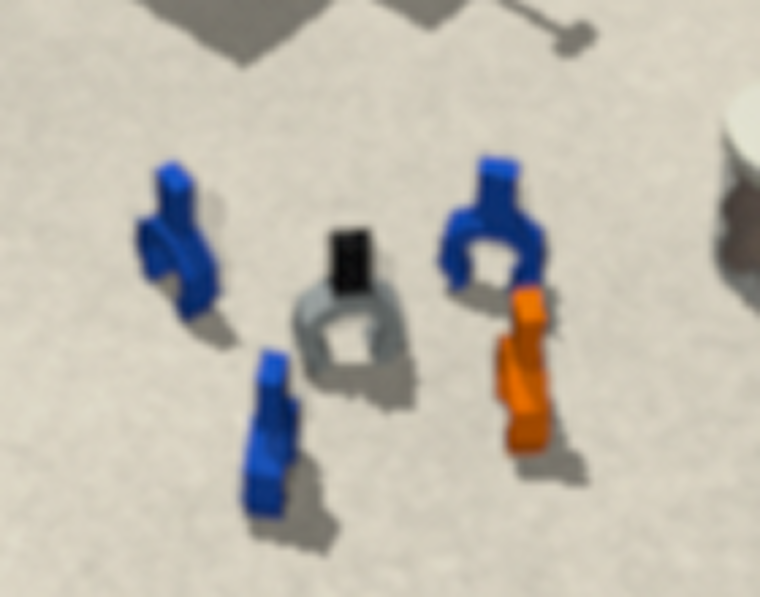

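Top view (crop): pack at left (crop 103,333), ledge (372,283), rod (470,165) on the right. Five clips: blue at (657,305), (584,425), (700,450), orange (728,343), and grey with black tab at (660,383). In the side crop the grey one with black tab at (350,310) is enlarged. It matches the description "steel, black tab", so that is the one, at about (0.427,-0.326).

```bash
python3 - <<'E'
from h import *
d=np.load('top_d.npy'); im=cv2.imread('top.png')
P=pts('top',d,d>0); full=np.full(d.shape+(3,),np.nan); full[d>0]=P
print('table z',np.median(P[:,2]))
def rect(m,name):
    q=full[m].astype(np.float32); r=cv2.minAreaRect(q[:,:2]); print(name,m.sum(),r,'z',np.median(q[:,2]))
    return q
X,Y,Z=full[...,0],full[...,1],full[...,2]
rect((Z>.175)&(Z<.2)&(X>.48)&(X<.85)&(abs(Y-.05)<.2),'roof')
rect((Z>.112)&(Z<.13)&(X>.4)&(X<.61)&(abs(Y)<.12),'ledge')
rect((Z>.018)&(Z<.04)&(X>.4)&(X<.57)&(Y>.27)&(Y<.44),'pack')
m=(Z>.11)&(Z<.155)&(X>.55)&(Y<-.045)&(Y>-.2); rect(m,'rod'); 
q=full[m]; print(q[np.argsort(q[:,1])][::8].round(3))
# clip in side
d=np.load('side_d.npy'); P=pts('side',d,d>0); full=np.full(d.shape+(3,),np.nan); full[d>0]=P
X,Y,Z=full[...,0],full[...,1],full[...,2]; 
m=(abs(X-.427)<.05)&(abs(Y+.326)<.05)&(Z>.01); 
v,u=np.nonzero(m); k=(u>278)&(u<304); rr=np.zeros_like(m); rr[v[k],u[k]]=1; m=rr
rect(m,'clip'); t=m&(Z>.06); rect(t,'tab')
q=full[m&(Z<.055)][:,:2]; c=q.mean(0); w,V=np.linalg.eigh(np.cov((q-c).T)); print(c,w**.5,V[:,1],np.degrees(np.arctan2(V[1,1],V[0,1])))
E
```

```text
table z -0.0008948312445475892Traceback (most recent call last):
  File "<stdin>", line 9, in <module>
  File "<stdin>", line 6, in rect
cv2.error: OpenCV(4.12.0) /io/opencv/modules/imgproc/src/convhull.cpp:143: error: (-215:Assertion failed) total >= 0 && (depth == CV_32F || depth == CV_32S) in function 'convexHull'
```

```bash
cat > m.py <<'E'
from h import *
d=np.load('top_d.npy')
P=pts('top',d,d>0); full=np.full(d.shape+(3,),np.nan); full[d>0]=P
def rect(m,name):
    q=full[m].astype(np.float32); r=cv2.minAreaRect(np.ascontiguousarray(q[:,None,:2])); print(name,m.sum(),np.round(r[0],3),np.round(r[1],3),round(r[2],1),'z',np.median(q[:,2]).round(4))
X,Y,Z=full[...,0],full[...,1],full[...,2]
rect((Z>.175)&(Z<.2)&(X>.48)&(X<.85)&(abs(Y-.05)<.2),'roof')
rect((Z>.112)&(Z<.13)&(X>.4)&(X<.61)&(abs(Y)<.12),'ledge')
rect((Z>.018)&(Z<.04)&(X>.4)&(X<.57)&(Y>.27)&(Y<.44),'pack')
m=(Z>.11)&(Z<.155)&(X>.55)&(Y<-.045)&(Y>-.2); rect(m,'rod')
q=full[m]; print(q[np.argsort(q[:,1])][::8].round(3).tolist())
d=np.load('side_d.npy'); P=pts('side',d,d>0); full=np.full(d.shape+(3,),np.nan); full[d>0]=P
X,Y,Z=full[...,0],full[...,1],full[...,2]
m=(abs(X-.427)<.05)&(abs(Y+.326)<.05)&(Z>.01); m[:,:278]=0; m[:,304:]=0
rect(m,'clip'); rect(m&(Z>.06),'tab')
q=full[m&(Z<.055)][:,:2]; c=q.mean(0); w,V=np.linalg.eigh(np.cov((q-c).T)); print(c,w**.5,np.degrees(np.arctan2(V[1,1],V[0,1])))
E
python3 m.py
```

```text
roof 3819 [0.694 0.06 ] [0.202 0.18 ] 13.6 z 0.1843
ledge 1306 [0.546 0.036] [0.112 0.144] 14.2 z 0.1204
pack 514 [0.492 0.36 ] [0.059 0.101] 51.0 z 0.026
rod 116 [ 0.667 -0.084] [0.048 0.116] 32.3 z 0.1346
[[0.671, -0.134, 0.14], [0.682, -0.131, 0.149], [0.684, -0.128, 0.139], [0.688, -0.125, 0.134], [0.685, -0.122, 0.134], [0.688, -0.113, 0.133], [0.685, -0.106, 0.135], [0.677, -0.097, 0.129], [0.674, -0.091, 0.14], [0.673, -0.081, 0.131], [0.675, -0.075, 0.137], [0.676, -0.066, 0.13], [0.675, -0.059, 0.135], [0.619, -0.05, 0.112], [0.672, -0.047, 0.135]]
clip 281 [ 0.429 -0.322] [0.028 0.056] 67.1 z 0.0441
tab 83 [ 0.43  -0.323] [0.017 0.02 ] 53.3 z 0.0787
[ 0.42623207 -0.32612849] [0.00618307 0.01814767] 150.90499677757848
```

```bash
python3 -m creep '[2,0,0,0,-4,-1.3,8.5, 6,0,0,0,-9,-3,8.5, 11,0,0,0,-15,-5,8.5, 15,0,0,0,-21,-7,8.5, 17,0,0,0,-26.5,-8.8,8.5, 17,0,0,0,-30,-10,8.5, 17,0,0,0,-32,-10.6,8.5, 17,0,0,0,-32,-10.6,8.5]' && cat > w.py <<'E'
from h import *
import sys
s=ctrl.get_state(); im,d=ctrl.capture('wrist'); np.save('w_d.npy',d); cv2.imwrite('w.png',im[...,::-1])
F=np.full(d.shape+(3,),np.nan); F[d>0]=pts('wrist',d,d>0,s)
np.save('w_F.npy',F)
print(s['time_s'],s['eef_pos'].round(4),'zang',np.degrees(np.arctan2(*rot(s['ee_rot'])[1::-1,2])).round(2),s['wrist_force'].round(1),s['opening'])
def rect(m,name):
    q=F[m].astype(np.float32); r=cv2.minAreaRect(np.ascontiguousarray(q[:,None,:2])); print(name,m.sum(),np.round(r[0],4),np.round(r[1],3),round(r[2],1),'z',np.median(q[:,2]).round(4)); return r
X,Y,Z=F[...,0],F[...,1],F[...,2]
E
python3 - <<'E'
from w import *
print('table',np.nanmedian(Z))
rect((Z>.018)&(Z<.04)&(X>.4)&(X<.57)&(Y>.27)&(Y<.44),'pack')
E
```

```text
time_s: 1.8
eef_pos: [0.4923, 0.36, 0.1927]
ee_rot: [-0.693, 1.458, 0.692]
wrist_force: [-0.2, 1.0, 0.4]
opening: 0.0853
1.8 [0.4923 0.36   0.1927] zang 50.82 [-0.2  1.   0.4] 0.08532243105859323
table 0.0018309127080235604
pack 3873 [0.4887 0.3616] [0.056 0.101] 51.3 z 0.0263
```

View w.png

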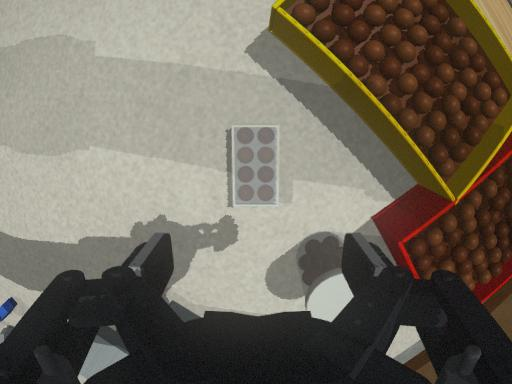

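The wrist picture shows the pack centred at (256,165), between the jaw directions and aligned. Its size of 56x101 mm and top at z=0.026 agree with what was given.

```bash
python3 -m creep '[0,0,0,4,0.2,0,8.5, 0,0,0,9,0.4,-0.1,8.5, 0,0,0,13.5,0.4,-0.1,8.5, 0,0,0,17,0.4,-0.1,8.5, 0,0,0,18.4,0.4,-0.1,8.5, 0,0,0,18.4,0.4,-0.1,8.5, 0,0,0,18.4,0.4,-0.1,5, 0,0,0,18.4,0.4,-0.1,5, 0,0,0,18.4,0.4,-0.1,5, 0,0,0,18.4,0.4,-0.1,5]' 40
```

```text
time_s: 3.1
eef_pos: [0.4882, 0.3622, 0.0091]
ee_rot: [-0.693, 1.457, 0.693]
wrist_force: [-0.3, 1.1, -0.6]
opening: 0.0496
```

```bash
python3 -m creep '[0,0,0,-3,0,0,4, 0,0,0,-6,0,0,4,  0,0,0,-6,0,0,4]'; python3 - <<'E'
from w import *
rect((Z>.018)&(Z<.04)&(X>.4)&(X<.57)&(Y>.27)&(Y<.44),'pack')
E
```

```text
time_s: 3.48
eef_pos: [0.4891, 0.3629, 0.0709]
ee_rot: [-0.692, 1.454, 0.694]
wrist_force: [0.5, 0.7, 0.2]
opening: 0.0402
3.475 [0.4891 0.3629 0.0709] zang 50.88 [0.5 0.7 0.2] 0.04021883696662487
pack 8338 [0.4886 0.3608] [0.056 0.1  ] 50.7 z 0.0264
```

View w.png

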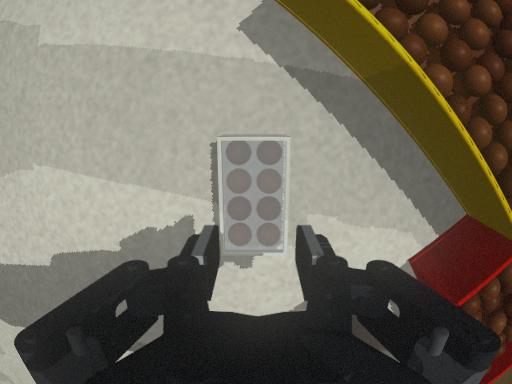

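```bash
python3 - <<'E'
from h import *
s=ctrl.get_state(); F=np.load('w_F.npy'); T=(F-s['eef_pos'])@rot(s['ee_rot'])
print(ctrl.grasp_offset)
for v in (222,228,234,240,250,260):
    print(v,[(u,(T[v,u]*1000).round(0).tolist()) for u in (195,203,210,216,254,299,305,312,320)])
d=np.load('w_d.npy'); print(d[222:300:8,205],d[222:300:8,312])
E
```

```text
-0.0187
222 [(195, [70.0, -31.0, -55.0]), (203, [69.0, -31.0, -48.0]), (210, [70.0, -31.0, -41.0]), (216, [69.0, -30.0, -36.0]), (254, [44.0, -20.0, -1.0]), (299, [69.0, -31.0, 40.0]), (305, [68.0, -30.0, 45.0]), (312, [69.0, -31.0, 52.0]), (320, [69.0, -31.0, 60.0])]
228 [(195, [69.0, -37.0, -56.0]), (203, [-51.0, 13.0, -25.0]), (210, [-50.0, 12.0, -21.0]), (216, [-48.0, 12.0, -19.0]), (254, [43.0, -26.0, -1.0]), (299, [-51.0, 13.0, 22.0]), (305, [-50.0, 12.0, 25.0]), (312, [-50.0, 12.0, 28.0]), (320, [69.0, -37.0, 60.0])]
234 [(195, [-49.0, 9.0, -29.0]), (203, [-58.0, 13.0, -23.0]), (210, [-58.0, 13.0, -20.0]), (216, [-50.0, 9.0, -19.0]), (254, [42.0, -31.0, -1.0]), (299, [-54.0, 11.0, 21.0]), (305, [-57.0, 12.0, 24.0]), (312, [-59.0, 13.0, 27.0]), (320, [-50.0, 9.0, 32.0])]
240 [(195, [-56.0, 8.0, -28.0]), (203, [-64.0, 12.0, -22.0]), (210, [-64.0, 12.0, -19.0]), (216, [-51.0, 6.0, -19.0]), (254, [42.0, -36.0, -1.0]), (299, [-53.0, 7.0, 22.0]), (305, [-65.0, 13.0, 22.0]), (312, [-65.0, 12.0, 26.0]), (320, [-56.0, 8.0, 31.0])]
250 [(195, [-73.0, 12.0, -24.0]), (203, [-74.0, 12.0, -21.0]), (210, [-71.0, 11.0, -18.0]), (216, [-52.0, 1.0, -19.0]), (254, [43.0, -46.0, -1.0]), (299, [-55.0, 3.0, 22.0]), (305, [-71.0, 11.0, 22.0]), (312, [-75.0, 12.0, 24.0]), (320, [-74.0, 12.0, 27.0])]
260 [(195, [-85.0, 13.0, -22.0]), (203, [-79.0, 10.0, -20.0]), (210, [-72.0, 6.0, -19.0]), (216, [-57.0, -1.0, -18.0]), (254, [70.0, -70.0, -1.0]), (299, [-57.0, -1.0, 22.0]), (305, [-75.0, 8.0, 21.0]), (312, [-79.0, 10.0, 23.0]), (320, [-85.0, 13.0, 25.0])]
[0.2679323  0.13833512 0.13005666 0.1225692  0.11496753 0.11403731
 0.11551937 0.11670621 0.11793824 0.08010729] [0.26803273 0.13905588 0.13039596 0.12286495 0.11472737 0.11570568
 0.1140741  0.08618669 0.08230364 0.07720005]
```

The picture shows the pack lying untouched at (254,193), so the grip missed it. The depth image puts the finger ends about 48 mm behind the stated TCP (20 mm to each side, as the opening reads). They closed above the pack, so I will allow about 44 mm along tool x, going down in steps while watching the force.

```bash
python3 -m creep '[0,0,0,0,-0.1,-0.2,8.5, 0,0,0,0,-0.1,-0.2,8.5, 0,0,0,2,-0.1,-0.2,8.5, 0,0,0,5,-0.1,-0.2,8.5, 0,0,0,7.5,-0.1,-0.2,8.5, 0,0,0,9,-0.1,-0.2,8.5,0,0,0,9,-0.1,-0.2,8.5]'; python3 - <<'E'
from w import *
s=ctrl.get_state(); T=(F-s['eef_pos'])@rot(s['ee_rot']); 
m=(T[...,0]<-.03)&(abs(T[...,2])<.06)&(T[...,1]<.03); print('tip x',np.percentile(T[m][:,0],[95,98,99.5]),'table z',np.nanmedian(Z[:150]))
E
```

```text
time_s: 4.4
eef_pos: [0.4871, 0.3595, -0.0221]
ee_rot: [-0.694, 1.459, 0.693]
wrist_force: [-0.3, 0.1, 0.2]
opening: 0.0851
4.4 [ 0.4871  0.3595 -0.0221] zang 50.89 [-0.3  0.1  0.2] 0.08514826759593022
tip x [-0.04703198 -0.04670656 -0.04634551] table z 0.0004894708732176498
```

```bash
python3 -m creep '[0,0,0,0.7,0,0,8.5, 0,0,0,1.4,0,0,8.5, 0,0,0,1.4,0,0,4.5, 0,0,0,1.4,0,0,4.5, 0,0,0,1.4,0,0,4.5, 0,0,0,1.4,0,0,4.5]' 40
```

```text
time_s: 5.2
eef_pos: [0.4877, 0.36, -0.0349]
ee_rot: [-0.693, 1.457, 0.693]
wrist_force: [-0.9, -1.7, 5.4]
opening: 0.0553
```

```bash
python3 -m creep '[0,0,0,-3,0,0,4.5, 0,0,0,-8,-0.5,-0.6,4.5, -5,0,0,-13,-2,-2.5,4.5, -13,0,0,-16,-4.5,-5.5,4.5, -22,0,0,-16.5,-7.5,-9.5,4.5, -31,0,0,-16.5,-11,-14,4.5, -40,0,0,-16.5,-14.5,-18.5,4.5, -47,0,0,-16.5,-18,-22.5,4.5, -51,0,0,-16.5,-20.5,-25.5,4.5, -52.7,0,0,-16.5,-22,-27.4,4.5, -52.7,0,0,-16.5,-22,-27.4,4.5]'; python3 - <<'E'
from w import *
s=ctrl.get_state(); T=(F-s['eef_pos'])@rot(s['ee_rot'])
rect((Z>.175)&(Z<.2)&(X>.5)&(X<.85)&(abs(Y-.05)<.2),'roof')
rect((Z>.112)&(Z<.127)&(X>.42)&(X<.61)&(abs(Y)<.12),'ledge')
m=(Z>.11)&(Z<.155)&(X>.57)&(Y<-.05)&(Y>-.2); rect(m,'rod')
# pack: points in tool frame near the fingers
p=(abs(T[...,2])<.04)&(T[...,0]>-.075)&(T[...,0]<.05)&(abs(T[...,1])<.08); print(p.sum(),np.percentile(T[p],[2,50,98],axis=0).round(3).tolist())
E
```

```text
time_s: 6.58
eef_pos: [0.4852, 0.0066, 0.1297]
ee_rot: [-1.38, 1.09, 1.38]
wrist_force: [-0.5, 0.8, -2.5]
opening: 0.0554
6.575 [0.4852 0.0066 0.1297] zang 103.43 [-0.5  0.8 -2.5] 0.05537347016372951
roof 2642 [0.5052 0.0132] [0.024 0.056] 13.7 z 0.1911
ledge 868 [0.5387 0.0367] [0.106 0.145] 13.8 z 0.1203
rod 53 [ 0.6743 -0.0988] [0.005 0.014] 35.6 z 0.1321
21817 [[-0.07, -0.027, -0.029], [-0.061, 0.015, 0.0], [-0.051, 0.049, 0.029]]
```

View w.png

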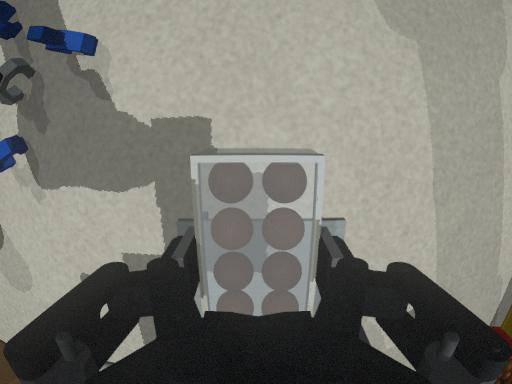

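Pack held squarely, centred at (256,235), with the ledge's outer edge at row 219 (cols 178-345). It needs about +3 mm sideways. I'll lower it over the ledge and slide the nose into the flap.

```bash
python3 -m creep '[0,0,0,0.5,-2,0.3,4.5, 0,0,0,2,-4.5,0.3,4.5, 0,0,0,3.5,-5.5,0.3,4.5, 0,0,0,4.2,-6,0.3,4.5, 0,0,0,4.2,-6,0.3,4.5]'; python3 - <<'E'
from w import *
rect((Z>.112)&(Z<.127)&(X>.42)&(X<.61)&(abs(Y)<.12),'ledge')
im,d=ctrl.capture('side'); cv2.imwrite('pics/s3.png',cv2.resize(im[120:220,215:345,::-1],(780,600),interpolation=cv2.INTER_CUBIC))
E
```

```text
time_s: 7.25
eef_pos: [0.5424, 0.0257, 0.0873]
ee_rot: [-1.381, 1.088, 1.383]
wrist_force: [-0.5, -0.8, -1.8]
opening: 0.0551
7.25 [0.5424 0.0257 0.0873] zang 103.6 [-0.5 -0.8 -1.8] 0.05506232528120408
ledge 10856 [0.5442 0.0255] [0.11  0.121] 13.8 z 0.1204
```

View pics/s3.png

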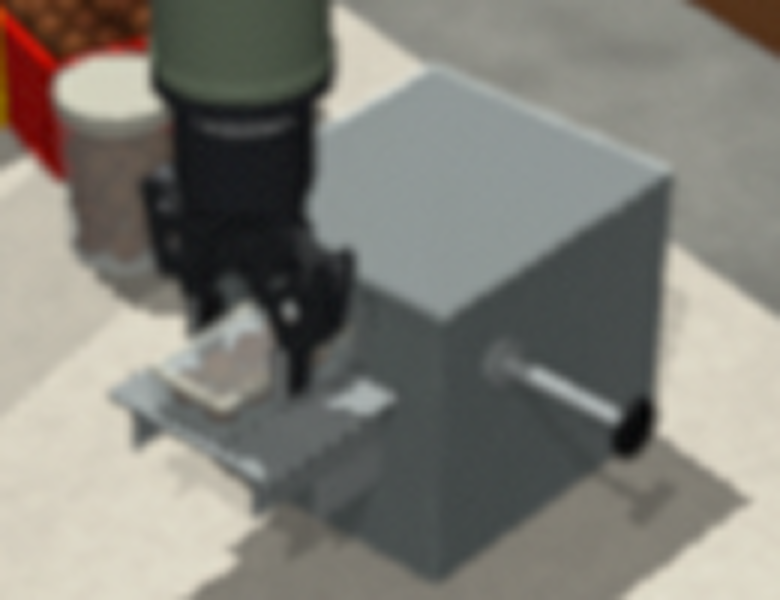

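Side view: pack level and in line just above the ledge (crop 225,370), in front of the slot; the wrist measure says y error is under 1 mm. Next: nose in, then release.

```bash
python3 -m creep '[0,0,0,0.1,-0.8,0,4.5, 0,0,0,0.1,-1.6,0,4.5, 0,0,0,0.1,-2.5,0,4.5, 0,0,0,0.1,-3.2,0,4.5, 0,0,0,0.1,-3.2,0,4.5, 0,0,0,0.1,-3.2,0,8.0, 0,0,0,0.1,-3.2,0,8.0,0,0,0,0.1,-3.2,0,8.0,0,0,0,0.1,-3.2,0,8.0]'
```

```text
time_s: 8.48
eef_pos: [0.5742, 0.0331, 0.0869]
ee_rot: [-1.382, 1.087, 1.382]
wrist_force: [0.2, -1.0, 0.4]
opening: 0.0799
```

```bash
python3 -m creep '[0,0,0,-3,0,0,8, 0,0,0,-5,1,0,8, 0,0,0,-5,4,0,3, 0,0,0,-5,7,0,2, 0,0,0,-5,7.4,0,2,  0,0,0,-5,7.4,0,2]'; python3 - <<'E'
from w import *
c=np.array([.694,.060]);a=np.radians(13.7)
def loc(p): q=np.asarray(p)-c; return (q@[np.cos(a),np.sin(a)],q@[-np.sin(a),np.cos(a)])
r=rect((Z>.138)&(Z<.156)&(X>.42)&(X<.62)&(abs(Y-.03)<.06),'packtop'); print([np.round(loc(b),4) for b in cv2.boxPoints(r)], 'tcp',loc(ctrl.get_state()['eef_pos'][:2]))
E
```

```text
time_s: 9.22
eef_pos: [0.5028, 0.0158, 0.1371]
ee_rot: [-1.382, 1.087, 1.381]
wrist_force: [0.8, -1.1, -0.0]
opening: 0.0198
9.225 [0.5028 0.0158 0.1371] zang 103.59 [ 0.8 -1.1 -0. ] 0.01981733604550913
packtop 2832 [0.5633 0.0031] [0.053 0.094] 28.4 z 0.1464
[array([-0.178 ,  0.0144]), array([-0.1542, -0.0765]), array([-0.103 , -0.0631]), array([-0.1268,  0.0278])] tcp (np.float64(-0.19596327846596645), np.float64(0.002464118989791779))
```

```bash
python3 -m creep '[0,0,0,2.5,0,0,2, 0,0,0,5,0,0,2, 0,0,0,5,-1,0,2, 0,0,0,5,-2.3,0,2, 0,0,0,5,-3.6,0,2, 0,0,0,5,-4.9,0,2, 0,0,0,5,-6.2,0,2, 0,0,0,5,-7.2,0,2, 0,0,0,5,-7.7,0,2, 0,0,0,5,-7.7,0,2]'; python3 - <<'E'
from w import *
c=np.array([.694,.060]);a=np.radians(13.7)
q=ctrl.get_state()['eef_pos'][:2]-c; print(q@[np.cos(a),np.sin(a)],q@[-np.sin(a),np.cos(a)])
for cam in('side','wrist'):
  im,d=ctrl.capture(cam); cv2.imwrite('pics/%s4.png'%cam,im[...,::-1])
s=cv2.imread('pics/side4.png'); w=cv2.imread('pics/wrist4.png')
cv2.imwrite('pics/c4.png',np.hstack([cv2.resize(s[130:200,225:300],(400,373)),cv2.resize(w,(400,300))[:300] if 0 else cv2.copyMakeBorder(cv2.resize(w,(400,300)),0,73,0,0,0)]))
E
```

```text
time_s: 10.52
eef_pos: [0.5773, 0.0339, 0.0867]
ee_rot: [-1.382, 1.087, 1.382]
wrist_force: [-0.3, 0.7, -0.5]
opening: 0.0201
10.525 [0.5773 0.0339 0.0867] zang 103.6 [-0.3  0.7 -0.5] 0.020089813630768987
-0.11993889303625639 0.002244184513147874
```

View pics/c4.png

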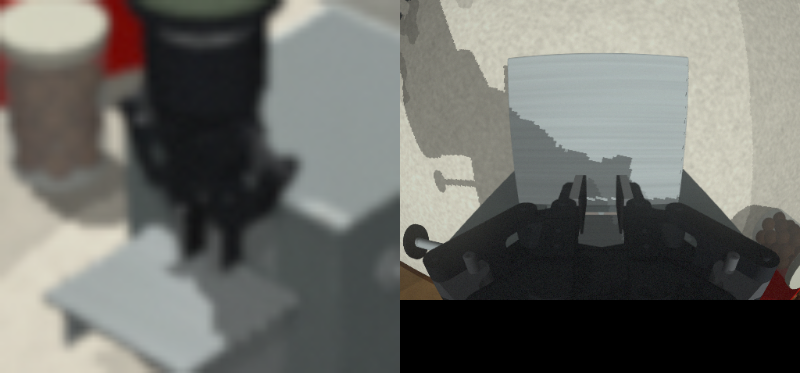

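The ledge is clear, but a light strip shows between the fingers at the slot (600,214). I'll nudge a little further, back off and look at the flap.

```bash
python3 -m creep '[0,0,0,0,-0.2,0,2, 0,0,0,0,-0.4,0,2, 0,0,0,0,-0.4,0,2, 0,0,0,0,1,0,2, 0,0,0,0,4,0,2, 0,0,0,-2,8,0,2, 0,0,0,-5,12,0,2, 0,0,0,-7,14,0,2, 0,0,0,-7,14,0,2]'; python3 - <<'E'
from w import *
c=np.array([.694,.060]);a=np.radians(13.7)
im,d=ctrl.capture('side'); r=ctrl.silhouettes('side','flap')
for k in r: P=pts('side',d,k['pixels'])[:,:]; print('flap',round(k['score'],2),k['box'],'local x',np.percentile((P[:,:2]-c)@[np.cos(a),np.sin(a)],[5,50,95]).round(3),np.percentile(P[:,2],[5,95]).round(3))
for k in ctrl.silhouettes('side','pack_mid'): print('pack',k['score'],k['box'])
w=cv2.imread('w.png')
cv2.imwrite('pics/c5.png',np.hstack([cv2.resize(im[135:205,225:300,::-1],(400,373)),cv2.copyMakeBorder(cv2.resize(w,(400,300)),0,73,0,0,0)]))
E
```

```text
time_s: 11.8
eef_pos: [0.4404, 0.0004, 0.1582]
ee_rot: [-1.383, 1.086, 1.379]
wrist_force: [0.7, 0.3, 0.2]
opening: 0.02
11.8 [4.404e-01 4.000e-04 1.582e-01] zang 103.54 [0.7 0.3 0.2] 0.01996308995040298
flap 0.51 [260.3, 163.1, 271.1, 177.8] local x [-0.101 -0.097 -0.094] [0.122 0.159]
pack 0.39 [235.8, 133.4, 326.9, 216.0]
```

View pics/c5.png

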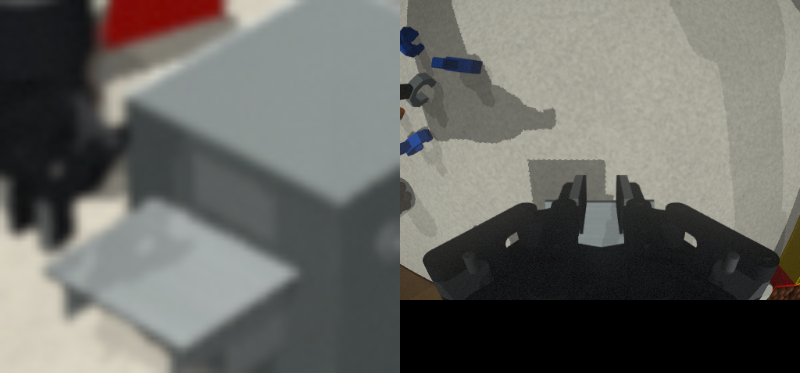

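The flap hangs shut (face at local x −97 mm, flat panel at crop 232,192), and both the slot and the ledge are empty, so the pack is inside. Next, above the clip.

```bash
python3 -m creep '[3,0,0,0,0.8,-3,3, 9,0,0,0,2,-7.5,4, 17,0,0,0,3.5,-13,4.5, 26,0,0,0,5.2,-18.5,4.5, 34,0,0,0,6.8,-24,4.5, 40,0,0,0,8.2,-28.5,4.5, 42,0,0,0,8.9,-31.4,4.5, 42,0,0,0,8.9,-31.4,4.5, 42,0,0,0,8.9,-31.4,4.5]'; python3 - <<'E'
from w import *
im=cv2.imread('w.png')
m=(abs(X-.427)<.05)&(abs(Y+.326)<.05)&(Z>.012)&(Z<.1)
r=rect(m,'clip'); t=m&(Z>.083); rect(t,'tabtop'); rect(m&(Z<.053),'C')
v,u=np.nonzero(m); print(u.min(),u.max(),v.min(),v.max())
cv2.imwrite('pics/w6.png',im)
E
```

```text
time_s: 13.12
eef_pos: [0.4283, -0.3244, 0.156]
ee_rot: [-0.837, 1.404, 0.839]
wrist_force: [-0.8, 0.7, -0.1]
opening: 0.0449
13.125 [ 0.4283 -0.3244  0.156 ] zang 61.65 [-0.8  0.7 -0.1] 0.0448716899916124
clip 1092 [ 0.4284 -0.3147] [0.02  0.056] 65.2 z 0.0515
tabtop 395 [ 0.4301 -0.3156] [0.014 0.023] 65.7 z 0.0881
C 599 [ 0.4284 -0.3147] [0.02  0.056] 65.2 z 0.0445
253 275 145 200
```

View w.png

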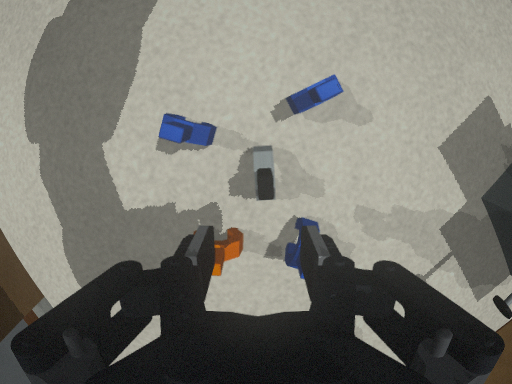

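Grey clip with black tab at (264,172) between blue (187,130), blue (315,94), orange (228,250) and blue (303,247). It is the only grey one, and 56x20 mm with a 14x23 tab fits. Correct by 9 mm and −3.7°, go halfway down and re-measure.

```bash
python3 -m creep '[-2,0,0,0,0.2,0.5,4.5, -3.7,0,0,1,0.3,0.9,4.5, -3.7,0,0,3,0.3,0.9,4.5, -3.7,0,0,5,0.3,0.9,4.5, -3.7,0,0,5,0.3,0.9,4.5]'; cat > c.py <<'E'
from w import *
s=ctrl.get_state(); T=(F-s['eef_pos'])@rot(s['ee_rot'])
m=(abs(X-.43)<.045)&(abs(Y+.315)<.045)&(Z>.012)&(Z<.092)
t=m&(Z>.083); r=rect(t,'tabtop'); r2=rect(m&(Z<.053),'C')
for q in (r,r2): print('tool shift y,z cm',toolmove(s,[*q[0],s['eef_pos'][2]])[1:].round(2))
g=(T[...,0]<-.03)&(abs(T[...,2])<.035)&(abs(T[...,1])<.016)&(T[...,0]>-.07); print('tip x',np.percentile(T[g][:,0],[90,97,99.5]).round(4),g.sum())
E
python3 c.py
```

```text
time_s: 13.8
eef_pos: [0.4293, -0.3148, 0.1055]
ee_rot: [-0.885, 1.383, 0.889]
wrist_force: [-0.0, -0.3, -0.4]
opening: 0.0447
13.8 [ 0.4293 -0.3148  0.1055] zang 65.38 [-0.  -0.3 -0.4] 0.04472529377432725
tabtop 598 [ 0.4297 -0.3158] [0.014 0.022] 65.6 z 0.0881
C 866 [ 0.4278 -0.3146] [0.02  0.055] 65.2 z 0.0442
tool shift y,z cm [-0.02 -0.05]
tool shift y,z cm [ 0.2  -0.02]
tip x [-0.0466 -0.043  -0.0402] 1842
```

```bash
python3 -m creep '[0,0,0,2.5,0.1,0,4.5, 0,0,0,5.5,0.1,0,4.5, 0,0,0,8,0.1,0,4.5, 0,0,0,8.7,0.1,0,4.5, 0,0,0,8.7,0.1,0,4.5, 0,0,0,8.7,0.1,0,0.8, 0,0,0,8.7,0.1,0,0.8, 0,0,0,8.7,0.1,0,0.8, 0,0,0,8.7,0.1,0,0.8]' 40
```

```text
time_s: 14.98
eef_pos: [0.4296, -0.3157, 0.0207]
ee_rot: [-0.887, 1.382, 0.885]
wrist_force: [-0.4, 1.8, 9.5]
opening: 0.0134
```

```bash
python3 -m creep '[0,0,0,-2,0,0,0.8, 0,0,0,-6,0,0,0.8, 0,0,0,-11,-0.8,1.6,0.8, -5,0,0,-15,-2.5,5,0.8, -11,0,0,-17.5,-4.8,9.6,0.8, -18,0,0,-18,-7.3,14.6,0.8, -25,0,0,-18,-9.8,19.6,0.8, -31,0,0,-18,-12.3,24.6,0.8, -36,0,0,-18,-14.8,29.6,0.8, -38.3,0,0,-18,-16.8,33.6,0.8, -38.3,0,0,-18,-17.6,35.2,0.8, -38.3,0,0,-18,-17.6,35.2,0.8]'; cat > r.py <<'E'
from w import *
c=np.array([.694,.060]);a=np.radians(13.7); ex=np.array([np.cos(a),np.sin(a)]); ey=np.array([-ex[1],ex[0]])
s=ctrl.get_state(); T=(F-s['eef_pos'])@rot(s['ee_rot'])
def fit(G,n):
    L=np.stack([(G[...,:2]-c)@ex,(G[...,:2]-c)@ey,G[...,2]],-1)
    m=(L[...,1]<-.097)&(L[...,1]>-.176)&(abs(L[...,0]+.045)<.03)&(L[...,2]>.118)&(L[...,2]<.14)
    q=L[m]; 
    print(n,m.sum(),'local x med',np.median(q[:,0]).round(4),np.percentile(q[:,0],[10,90]).round(4),'y',np.percentile(q[:,1],[2,98]).round(3),'top z',np.percentile(q[:,2],90).round(4), 'slope',np.polyfit(q[:,1],q[:,0],1)[0].round(3) if len(q)>5 else '')
fit(F,'wrist')
for n in('top','side'):
    im,d=ctrl.capture(n); G=np.full(d.shape+(3,),np.nan); G[d>0]=pts(n,d,d>0); fit(G,n)
    if n=='side': cv2.imwrite('side.png',im[...,::-1])
p=s['eef_pos'][:2]-c; print('tcp local',p@ex,p@ey)
g=(abs(T[...,2])<.0085)&(abs(T[...,1])<.014)&(T[...,0]>-.085)&(T[...,0]<-.03); print('tabtop tool',np.median(T[g],0).round(4),g.sum())
E
python3 r.py
```

```text
time_s: 16.48
eef_pos: [0.7363, -0.0679, 0.1994]
ee_rot: [-1.382, 1.087, 1.384]
wrist_force: [-1.8, 0.0, -1.2]
opening: 0.0132
16.475 [ 0.7363 -0.0679  0.1994] zang 103.69 [-1.8  0.  -1.2] 0.013151427146225312
wrist 1083 local x med -0.0533 [-0.0572 -0.0496] y [-0.174 -0.099] top z 0.1357 slope 0.0
  return _methods._mean(a, axis=axis, dtype=dtype,
  ret = ret.dtype.type(ret / rcount)
Traceback (most recent call last):
  File "r.py", line 11, in <module>
    im,d=ctrl.capture(n); G=np.full(d.shape+(3,),np.nan); G[d>0]=pts(n,d,d>0); fit(G,n)
                                                                               ~~~^^^^^
  File "r.py", line 8, in fit
    print(n,m.sum(),'local x med',np.median(q[:,0]).round(4),np.percentile(q[:,0],[10,90]).round(4),'y',np.percentile(q[:,1],[2,98]).round(3),'top z',np.percentile(q[:,2],90).round(4), 'slope',np.polyfit(q[:,1],q[:,0],1)[0].round(3) if len(q)>5 else '')
                                                             ~~~~~~~~~~~~~^^^^^^^^^^^^^^^^
IndexError: index -1 is out of bounds for axis 0 with size 0
```

View w.png

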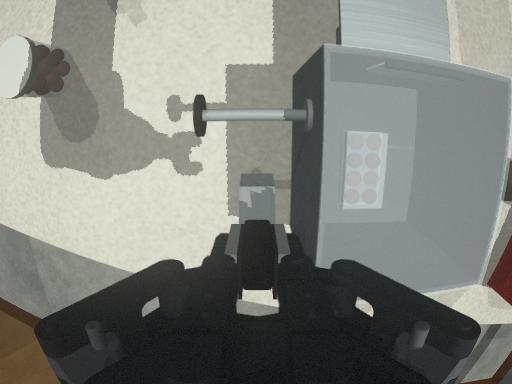

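The wrist picture shows the pack lying inside the box under the clear roof (365,170), the rod at row 115 between the disc (200) and the wall (308), and the clip upright in the fingers (258,220). Next: the clip's offset in the tool frame.

```bash
python3 - <<'E'
from h import *
s=ctrl.get_state(); F=np.load('w_F.npy'); T=(F-s['eef_pos'])@rot(s['ee_rot'])
for v in (172,174,176,180,186,192,198,206,214,219,222,226,232,240,250,262,274,284,290): print(v,(T[v,258]*1000).round(1).tolist())
m=(T[...,0]<.04)&(T[...,0]>-.03)&(abs(T[...,2])<.02)&(abs(T[...,1])<.05); print('C below tip: y',np.percentile(T[m][:,1],[1,50,99]).round(4),'z',np.percentile(T[m][:,2],[1,50,99]).round(4),'x',np.percentile(T[m][:,0],[1,99]).round(4))
E
```

```text
172 [201.0, -12.9, 5.0]
174 [0.2, 26.5, 4.1]
176 [-1.9, 25.6, 4.1]
180 [-8.9, 24.7, 4.0]
186 [-16.1, 22.9, 4.0]
192 [-20.4, 20.5, 4.0]
198 [-22.6, 17.6, 4.0]
206 [-24.4, 13.5, 4.0]
214 [-27.1, 9.8, 4.0]
219 [-29.7, 7.8, 4.0]
222 [-34.8, 8.1, 4.0]
226 [-39.5, 7.7, 4.0]
232 [-48.0, 7.9, 3.9]
240 [-57.3, 7.9, 3.9]
250 [-67.0, 7.7, 3.9]
262 [-66.5, 1.5, 3.9]
274 [-67.1, -4.2, 3.9]
284 [-67.0, -9.6, 3.9]
290 [199.9, -194.2, 5.6]
C below tip: y [0.0073 0.018  0.0266] z [-0.0064  0.0034  0.0133] x [-0.0299  0.0026]
```

```bash
python3 -m creep '[0,0,0,0,1.5,-0.1,0.8, 0,0,0,0,4,-0.3,0.8, 0,0,0,0,6,-0.3,0.8, 0,0,0,1,6.6,-0.3,0.8, 0,0,0,2.5,6.6,-0.3,0.8, 0,0,0,3.5,6.6,-0.3,0.8, 0,0,0,3.5,6.6,-0.3,0.8]'; python3 - <<'E'
from w import *
s=ctrl.get_state(); T=(F-s['eef_pos'])@rot(s['ee_rot'])
m=(Z>.12)&(Z<.142)&(abs(T[...,2])>.014)&(abs(T[...,2])<.042)&(abs(T[...,1])<.03); q=T[m]; print('rod',m.sum(),np.percentile(q,[5,50,95],axis=0).round(4).tolist())
m=(T[...,0]<.012)&(T[...,0]>-.03)&(abs(T[...,2])<.012)&(abs(T[...,1])<.05); print('C y max',T[m][:,1].max())
im,d=ctrl.capture('side'); a=cv2.resize(im[140:210,275:345,::-1],(400,400),interpolation=cv2.INTER_CUBIC)
b=cv2.resize(cv2.imread('w.png')[120:300,160:360],(400,360),interpolation=cv2.INTER_CUBIC); cv2.imwrite('pics/c7.png',np.hstack([a,cv2.copyMakeBorder(b,0,40,0,0,0)]))
E
```

```text
time_s: 17.45
eef_pos: [0.6723, -0.0873, 0.1633]
ee_rot: [-1.381, 1.088, 1.384]
wrist_force: [0.4, 0.1, -1.0]
opening: 0.0133
17.45 [ 0.6723 -0.0873  0.1633] zang 103.61 [ 0.4  0.1 -1. ] 0.01326312488086806
rod 1106 [[0.0264, -0.0108, -0.0404], [0.0296, -0.0004, -0.02], [0.0359, 0.0103, 0.0386]]
C y max 0.028357543551067996
```

View pics/c7.png

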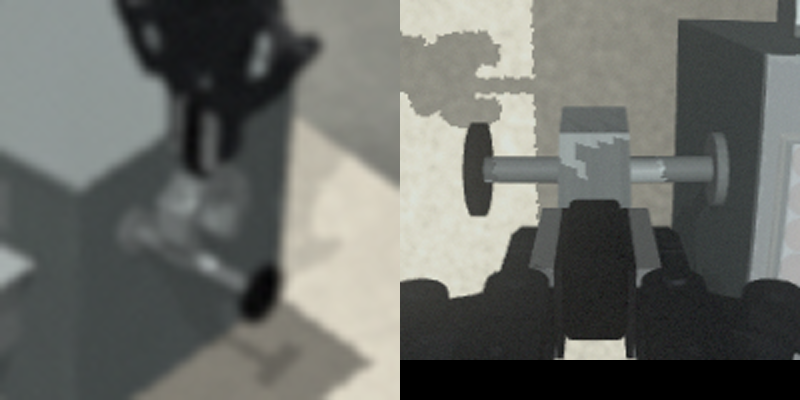

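Both views show the clip squarely over the middle of the rod (wrist crop: clip at 595, rod 490–705 at row 168). Offsets are within 2 mm, so lower it.

```bash
python3 -m creep '[0,0,0,1,0,0,0.8, 0,0,0,2,0,0,0.8, 0,0,0,3,0,0,0.8, 0,0,0,3,0,0,0.8]'
```

```text
time_s: 18.05
eef_pos: [0.6721, -0.0876, 0.1337]
ee_rot: [-1.381, 1.088, 1.383]
wrist_force: [0.3, -0.5, -0.4]
opening: 0.0131
```

```bash
python3 -m creep '[0,0,0,0.7,0,0,0.8, 0,0,0,1.3,0,0,0.8, 0,0,0,1.5,0,0,0.8, 0,0,0,1.5,0,0,0.8]'
```

```text
time_s: 18.55
eef_pos: [0.6726, -0.0876, 0.1197]
ee_rot: [-1.382, 1.088, 1.382]
wrist_force: [-0.4, -0.3, -0.3]
opening: 0.0133
```

```bash
python3 -m creep '[0,0,0,0.2,0,0,0.8, 0,0,0,0.2,0,0,1.6, 0,0,0,0.2,0,0,2.2, 0,0,0,0.2,0,0,3.2, 0,0,0,0.2,0,0,3.6, 0,0,0,0.2,0,0,3.6, 0,0,0,-2,0,0,3.6, 0,0,0,-5,0,0,3.6, 0,0,0,-9,0,0,3.6, 0,0,0,-12,3,0,3.6, 0,0,0,-12,7,0,3.6, 0,0,0,-12,7,0,3.6]'; python3 - <<'E'
from w import *
im,d=ctrl.capture('side'); G=np.full(d.shape+(3,),np.nan); G[d>0]=pts('side',d,d>0)
m=(np.hypot(G[...,0]-.673,G[...,1]+.088)<.035)&(G[...,2]>.06)&(G[...,2]<.21); print('z range near rod',np.percentile(G[m][:,2],[1,99]).round(4),m.sum())
for k in ctrl.silhouettes('side','flap'): print('flap',round(k['score'],2),k['box'])
for k in ctrl.silhouettes('side','clip_eye'):
  P=pts('side',d,k['pixels']); print('clip',round(k['score'],2),k['box'],np.median(P,0).round(3),np.percentile(P[:,2],[2,98]).round(3))
a=cv2.resize(im[130:215,230:345,::-1],(795,588),interpolation=cv2.INTER_CUBIC); cv2.imwrite('pics/f.png',a)
im,d=ctrl.capture('top')
for j in('jar_a_mid','jar_b_mid'):
  for k in ctrl.silhouettes('top',j)[:2]: P=pts('top',d,k['pixels']); print(j,round(k['score'],2),np.median(P,0).round(3))
E
```

```text
time_s: 20.05
eef_pos: [0.6029, -0.1053, 0.2409]
ee_rot: [-1.381, 1.089, 1.38]
wrist_force: [1.0, 0.8, -0.2]
opening: 0.0361
20.05 [ 0.6029 -0.1053  0.2409] zang 103.5 [ 1.   0.8 -0.2] 0.03607494079663384
z range near rod [0.0943 0.1827] 272
flap 0.51 [263.0, 165.9, 270.7, 179.4]
clip 0.83 [267.9, 292.6, 281.6, 321.4] [ 0.339 -0.38   0.044] [0.002 0.088]
clip 0.82 [304.1, 252.3, 322.8, 279.6] [ 0.523 -0.324  0.04 ] [-0.003  0.087]
clip 0.77 [303.5, 170.0, 318.2, 196.7] [ 0.666 -0.097  0.133] [0.044 0.181]
clip 0.67 [319.8, 275.2, 327.0, 309.5] [ 0.47  -0.419  0.043] [0.001 0.089]
clip 0.56 [250.2, 255.4, 268.6, 281.6] [ 0.377 -0.244  0.04 ] [-0.003  0.087]
clip 0.29 [234.3, 134.5, 329.9, 217.9] [ 0.624 -0.013  0.129] [0.    0.185]
jar_a_mid 0.81 [0.647 0.341 0.119]
jar_a_mid 0.29 [ 0.662 -0.387  0.099]
jar_b_mid 0.7 [ 0.662 -0.385  0.099]
```

View pics/f.png

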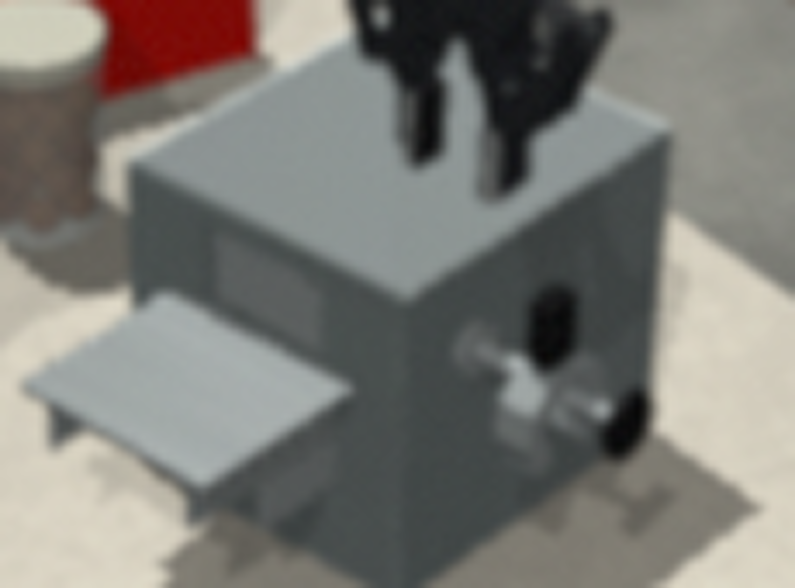

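The clip hangs on the rod with its tab up (552,325). Its top is at 0.183 m, which puts the eye at 0.118 as expected. The flap is shut (270,285) and the gripper is clear.

```bash
python3 -c "
from rig import ctrl; print(ctrl.hand_in())"
```

```text
the job is handed in; nothing more can be done
None
```

The pack is inside the sample box with the flap shut, and the grey clip with the black tab hangs on the rod, tab up. I handed the job in at about 20 s.

**Last checks:**
- **Pack:** it was seen lying inside under the clear roof, and the flap hung flat and closed.
- **Clip:** its top is at 183 mm, which puts the eye 12 mm below the rod's axis, as it should be. The gripper was clear of everything.
- **Bystanders:** both jars read within about 2 mm of where they started, and the blue and orange look-alikes within about 4 mm (camera noise).

**What disagreed:**
- **First grip missed:** the fingers closed above the pack without touching it. The wrist depth showed they end about 40–48 mm short of the stated TCP, so I corrected for that along the tool axis from then on.
- **Contact forces:** brief vertical forces of 5–10 N showed while gripping the pack and the clip, well below the limits. I saw no sign that anything shifted.

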